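Clear the drilling jig and gauge its bore

TASK

Hold the scraper block and wipe all three loose wood chips off the drilling jig's base board onto the bench (do not brush them with the bare fingers), then set the scraper down on the bench clear of the board. Next take the gauge rod from its cradle, push it gently into the jig's guide tube until its collar stops against the tube's mouth, draw it right out again, and present it for reading: the rod level, its tip over the middle of the white reading plate and a few centimetres above it. Finish there, still holding the rod in the gripper and still, and leave the bottle, the bowl and the carved plaque where they are.

Things in the scene. Friction and masses are not known exactly. Their poses are not given: they have to be found in the camera images.
- jig: Drilling jig fixed to the bench. Its x axis is level, the way the rod goes in (world +y, give or take 15 degrees). Origin on the bench below the tube mouth. Plywood base board, top at z 20 mm, x -155 to +130, y -70 to +70 mm; the part in front of the tube (x -155 to 0) is a bare flat apron where the chips lie. Wooden block on it: x 18 to 118, y -50 to +50, top at z 105 mm
- tube_mouth (a point): Centre of the mouth of the jig's round steel guide tube, 70 mm above the bench, at jig (0, 0, 70 mm). Tube outer diameter 28 mm, bore 16 mm, level, 110 mm deep along the jig's +x; it stands 18 mm out of the block. Axes as the jig's
- chip1: Loose dark wood chip 28 x 18 x 12 mm, 10 g, lying on the apron about 126 mm in front of the tube mouth (jig x -126 mm), anywhere within 40 mm either side of the tube's line; origin at its centre
- chip2: Loose wood chip as chip1, about 88 mm in front of the tube mouth; origin at its centre
- chip3: Loose wood chip as chip1, about 50 mm in front of the tube mouth; origin at its centre
- scraper: Scraper block standing on the bench: cork block 130 mm long (its x axis) and 30 mm thick (its y axis), 55 mm high, on a steel foot 130 x 34 mm, 10 mm high; about 0.18 kg. Origin at the centre of its underside. Gripped across the 30 mm, from above
- cradle: Dark wood cradle fixed to the bench, carrying the rod: base 185 x 60 x 10 mm, two notched posts 15 mm thick, tops 58 and 61 mm above the bench, at -87.5 mm (under the handle) and +62.5 mm (under the stem) along its x axis, the rod's direction. The rod lies loose in the notches and lifts straight up. Origin on the bench under the middle of the rod
- rod: Gauge rod, 0.14 kg, 200 mm long, level in the cradle, axis 55 mm above the bench. Its x axis runs along it to the tip (world +y within 15 degrees at the start). Origin on the axis at the collar's front face, which stops on the tube. Ahead: round stem 12 mm thick, 80 mm long, bevelled tip. Collar: disc 36 mm across, 0 to -10 mm. Behind: square wooden handle 18 x 18 mm, -10 to -120 mm
- rod_tip (a point): Tip of the rod's stem, on its axis, 80 mm in front of the collar's face
- rod_grip (a point): Point on the rod's axis in the middle of the handle's free part, 50 mm behind the collar's face, close to the centre of mass: gripped across the 18 mm, from above, with free room below to the cradle's base 45 mm lower
- rod_butt (a point): Rear end of the handle, on the axis, 120 mm behind the collar's face
- plate_mid (a point): Middle of the top of the reading plate: a white plate with a dark cross line in a dark wood frame, 100 x 80 mm, 9.5 mm high, fixed flat on the bench; this point is 9.5 mm above the bench. It, the cradle and the scraper stand in three rows one behind the other on the robot's right, in any order
- bottle: Bystander: amber varnish bottle, 48 mm in diameter, 130 mm high; origin at the centre of its foot
- bowl: Bystander: steel bowl 100 mm in diameter, 45 mm high; origin at the centre of its foot
- plaque: Bystander: flat carved-plaque blank of light wood 45 x 90 x 12 mm, lying on the bench near the robot; origin at the centre of its underside
Things that resemble listed ones, but are neither listed nor needed, are in the scene too. There is more than one size of the rod; the job needs the smallest.

How it is judged:
On the way, in this order (a step that is already met when the one before it is completed fails the run):
1. all three chips are wiped off the jig's board while the gripper holds the scraper ((x of chip1 in the frame of jig below -0.155 m or x of chip1 in the frame of jig above 0.13 m or y of chip1 in the frame of jig below -0.07 m or y of chip1 in the frame of jig above 0.07 m) and height (world z) of each of chip1, chip2, chip3 below 0.03 m and (x of chip2 in the frame of jig below -0.155 m or x of chip2 in the frame of jig above 0.13 m or y of chip2 in the frame of jig below -0.07 m or y of chip2 in the frame of jig above 0.07 m) and (x of chip3 in the frame of jig below -0.155 m or x of chip3 in the frame of jig above 0.13 m or y of chip3 in the frame of jig below -0.07 m or y of chip3 in the frame of jig above 0.07 m) and contact force between the fingers and scraper above 1 N), for 0.1 s.
2. the scraper stands or lies released on the bench, clear of the jig's board ((x of scraper in the frame of jig below -0.155 m or x of scraper in the frame of jig above 0.13 m or y of scraper in the frame of jig below -0.07 m or y of scraper in the frame of jig above 0.07 m) and height (world z) of scraper below 0.03 m and contact force between scraper and jig below 0.1 N and contact force between the fingers and scraper below 0.1 N and linear speed of scraper below 0.03 m/s), for 0.1 s.
3. the held rod is in the guide tube with its collar stopped on the mouth (within 4 mm) (contact force between the fingers and rod above 1 N and x of rod in the frame of jig above -0.004 m and distance between rod and tube_mouth below 0.007 m and x of rod_tip in the frame of jig above 0.07 m and angle between the x axis of rod and the x axis of jig, either way round below 0.1 rad), for 0.1 s.
4. the held rod is drawn right out of the tube (contact force between the fingers and rod above 1 N and x of rod_tip in the frame of jig below -0.01 m), for 0.1 s.
At the end, for the whole second after the job is handed in: Rod held only by the gripper, still, level within 7 degrees, tip within 25 mm horizontally of the plate's middle and 30 to 140 mm above the bench; all chips on the bench outside the jig's board; scraper at rest on the bench clear of the board and of the fingers (contact force between the fingers and rod above 1 N and angle between rod's own x axis and vertical between 1.4508 and 1.6908 rad and horizontal distance between rod_tip and plate_mid below 0.025 m and height (world z) of rod_tip between 0.03 and 0.14 m and height (world z) of rod_butt above 0.03 m and contact force between rod and cradle below 0.1 N and contact force between each of rod, scraper and jig below 0.1 N and contact force between each of rod, the fingers and scraper below 0.1 N and linear speed of rod below 0.03 m/s and (x of chip1 in the frame of jig below -0.155 m or x of chip1 in the frame of jig above 0.13 m or y of chip1 in the frame of jig below -0.07 m or y of chip1 in the frame of jig above 0.07 m) and height (world z) of each of chip1, chip2, chip3, scraper below 0.03 m and (x of chip2 in the frame of jig below -0.155 m or x of chip2 in the frame of jig above 0.13 m or y of chip2 in the frame of jig below -0.07 m or y of chip2 in the frame of jig above 0.07 m) and (x of chip3 in the frame of jig below -0.155 m or x of chip3 in the frame of jig above 0.13 m or y of chip3 in the frame of jig below -0.07 m or y of chip3 in the frame of jig above 0.07 m) and (x of scraper in the frame of jig below -0.155 m or x of scraper in the frame of jig above 0.13 m or y of scraper in the frame of jig below -0.07 m or y of scraper in the frame of jig above 0.07 m)); the arm keeps its last pose, push and grip.
It fails at once if a chip is pushed with the bare fingers (over 1 N) (contact force between the fingers and chip1 above 1 N or contact force between the fingers and chip2 above 1 N or contact force between the fingers and chip3 above 1 N).
It fails at once if the rod is forced against the jig with more than 60 N (contact force between rod and jig above 60 N).
It fails at once if the bottle, the bowl or the plaque is moved by more than 40 mm (distance of any of bottle, bowl, plaque from where it was at the start of the episode above 0.04 m).
It also fails if it takes over 66 s, if anything falls off the work surface, if the arm or the gripper's body presses on something with over 40 N, if the wrist force passes 120 N, or if a joint passes its speed limit or range.

ROBOT

A 6-joint arm with a two-finger parallel gripper is mounted at the origin on the work surface. World frame = base frame: x ahead of the robot, y to its left, z up, the work surface at z = 0. Lengths are in m, angles in rad, forces in N, time in s.
With the tool pointing down it reaches from about 0.35 to 0.775 m from the base axis. Payload 5.5 kg.
Tool frame: the origin (TCP) lies at the very end of the fingers, on their centre line; the grasp point (between the pads) lies env.hold_point_z behind it (env.hold_point_z is the distance from the TCP to the grasp point, in m); z points along the fingers, y is the line along which they close (so a half turn about z gives the same grasp; the last joint's range is limited). The gripper opens to 85 mm and grips with 20 to 120 N. Pads are 22 mm wide; open, the fingers measure 114 mm over their backs; the gripper's body (76 mm by 85 mm) begins 54 mm behind the grasp point. The pads swing forward as they close: fully open they stand 13 mm farther back than shut.
Start: joints at [-1.39, 0.313, 0.046, 1.304, 0, 1.431], TCP at [0.181, -0.546, 0.207] pointing down, gripper open.
Joint ranges: [-2.76, 2.76], [-0.86, 1.69], [-1.03, 1.26], [-2.2, 2.34], [-1.47, 1.5], [-3.14, 3.14]. Speed limits (rad/s): [2.57, 2.57, 3.14, 3.14, 3.14, 3.14].

INTERFACE

Orientations are given as a unit quaternion [w, x, y, z].
In Python, from workcell import env gives the robot as it stands.
- The arm moves only by the tool carry_out, never from a script. Its argument "steps" is a list of rows, each a list of 3 entries, a list of its own where there are three numbers: the turn, a rotation vector about the tool's x, y, z in degrees, then the shift along the tool's x, y, z in cm, then the closure in counts, from 0 (fully open) to 255 (shut). A call has exactly 8 rows; each row is the pose to reach, as a shift and turn from the pose commanded when the call began, along the tool's axes at that moment; what a row does not reach only later rows make up. A row lasts 1/8 s, in which the tool goes at most 62.5 mm and 10.7 degrees, less where a joint would pass 70% of its speed; a pose out of reach is approached as far as the arm can. A call with a gripper value outside its range is refused whole. The fingers move at their own pace and stop on an object; "force" is the grip in N (left out, the last holds). Time passes only in rows, so rows that repeat a pose let the fingers close, or fill a call up. It gives the time, the measured TCP pose, the force, the opening and the grip force at its end, in the units of the state.
- env.get_state(): the state, without advancing time (a new reading comes with each control period).
- env.read_camera(name): name is "scene" or "top" or "wrist"; returns (picture, depth): 400x640x3 uint8, red, green, blue; 400x640 float32, m along the optical axis (not along the pixel's ray), 0 where there is no reading.
- env.get_calibration(name): a dict with "fx", "fy", "cx", "cy" (pixels), "D" ([k1, k2, p1, p2, k3] as OpenCV has them; the pictures are not rectified), "origin" and "orientation" of the camera in the world. Camera axes: x right, y up, looking along -z (the intrinsics and any distortion apply to the point x, -y, -z); pixel columns grow to the right and rows downward; lengths in m; the calibration is good to about 2 mm. A picture is of the moment at which its call begins: read the wrist's pose just before it. get_calibration takes no time and is no camera call; for the wrist camera it gives the pose at the moment of the call.
- env.hand_in(): hands the job in; it is judged then, once.
The state is a dict: "clock": time; "joint_pos": joint angles; "qvel": joint speeds; "tau": joint torques, N m; "tcp_pos": TCP position; "orientation": TCP orientation; "wrist_force": force on the tool from outside, world axes, zero at the start; "ft_torque": the same for the moment, N m; "finger_gap": finger opening in m; "grip_force": force on a finger pad.
Only numpy, scipy, OpenCV 4.12 (cv2) and the standard library are available. Lean on these libraries where they do the work, as an engineer would, in place of code of your own. Each camera call takes 0.05 s, during which the arm holds its last target. There are 200 camera calls.

## Working session

There is one attempt and no reset: what is moved stays moved. The work goes in short steps, Python scripts to look and compute and a tool call to move; the robot and the scene stay as the last step left them, time stands still between calls to the robot, and variables do not carry over. Pictures are saved under pics/ and viewed, at most 13 in all, crops included, and the job is handed in when it is done.

Besides the shell and the picture viewer there is one more tool, called after ">>>" by a JSON object that holds its "api" and its "payload". carry_out: Moves the arm, as the interface text tells. Its arguments: {"type":"object","properties":{"steps":{"type":"array","items":{"type":"array"}},"force":{"type":"number"}},"required":["steps"]}

```bash
mkdir -p pics; ls
cat > h.py <<'E'
import numpy as np,cv2
from scipy.spatial.transform import Rotation as R
from workcell import env
def rot(q): return R.from_quat([q[1],q[2],q[3],q[0]]).as_matrix()
def cam(n):
    c=env.get_calibration(n); im,d=env.read_camera(n); return im,d,c
def ray(c,uv):
    uv=np.asarray(uv,float).reshape(-1,1,2)
    K=np.array([[c['fx'],0,c['cx']],[0,c['fy'],c['cy']],[0,0,1]])
    p=cv2.undistortPoints(uv,K,np.array(c['D'],float)).reshape(-1,2)
    return np.c_[p[:,0],-p[:,1],-np.ones(len(p))]@rot(c['orientation']).T
def onplane(c,uv,z):
    r=ray(c,uv);o=np.array(c['origin']);return o+r*((z-o[2])/r[:,2])[:,None]
def cloud(c,d):
    v,u=np.mgrid[0:d.shape[0],0:d.shape[1]]
    r=ray(c,np.c_[u.ravel(),v.ravel()]);P=np.array(c['origin'])+r*d.ravel()[:,None]
    P[d.ravel()==0]=np.nan
    return P.reshape(*d.shape,3)
def save(n,im): cv2.imwrite('pics/'+n,im[:,:,::-1])
E
python3 - <<'E'
from h import *
for n in('scene','top'):
    im,d,c=cam(n);save(n+'0.png',im);np.savez(n+'0.npz',im=im,d=d)
    print(n,c)
s=env.get_state();print(s,env.hold_point_z)
E
```

```text
pics
scene {'fx': 366.5564628285019, 'fy': 366.5564628285019, 'cx': 320.6291715154242, 'cy': 204.54003083581236, 'D': array([-0.0509994,  0.       ,  0.       ,  0.       ,  0.       ]), 'origin': array([ 1.27564237, -0.31477363,  0.58039377]), 'orientation': array([0.68766573, 0.39329661, 0.29102079, 0.5364145 ])}
top {'fx': 516.4894363350712, 'fy': 516.4894363350712, 'cx': 316.4857941975452, 'cy': 202.4419638375294, 'D': array([-0.13448365,  0.        ,  0.        ,  0.        ,  0.        ]), 'origin': array([ 0.18264051, -0.11123569,  1.74362021]), 'orientation': array([-0.70263806, -0.07481329,  0.06177356,  0.70490195])}
{'clock': 0.1, 'joint_pos': array([-1.38959545e+00,  3.13949156e-01,  4.51190920e-02,  1.30359834e+00,
        4.50821681e-05,  1.43117968e+00]), 'qvel': array([ 0.00021077, -0.00249142,  0.00247603, -0.00168721, -0.0001559 ,
        0.00034489]), 'tau': array([ 2.41704096e-03, -4.81726778e+01,  2.99242920e+01,  1.27782114e-02,
       -1.29109180e-04,  5.52516806e-07]), 'tcp_pos': array([ 0.18123072, -0.54518895,  0.20659534]), 'orientation': array([-8.16329970e-04,  9.87161752e-01,  1.59721661e-01,  5.57027925e-06]), 'wrist_force': array([-0.32310919,  0.50735665,  0.79626435]), 'ft_torque': array([ 0.0236934 ,  0.01617582, -0.01762735]), 'grip_force': 0.0, 'finger_gap': 0.08561650842802178} 0.0187
```

View pics/top0.png

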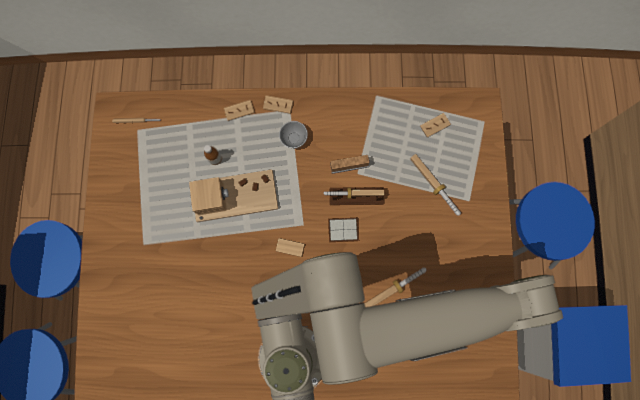

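View pics/scene0.png

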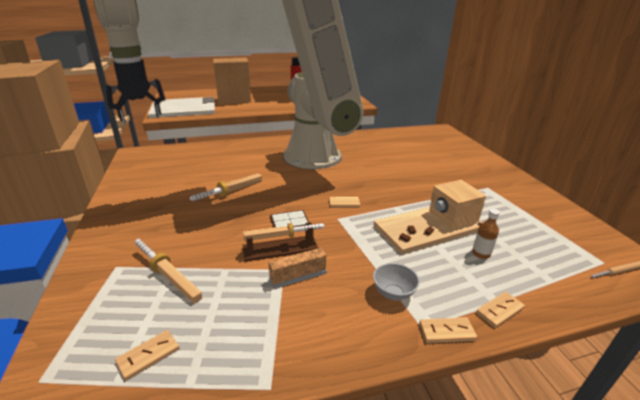

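The top view shows the jig at (235,193) with its apron to the right and chips at (243,182), (255,187) and (266,180). The scraper is at (351,162), the cradle with rod at (357,195) with its tip to the left, and the plate at (343,229). The bottle is at (212,155), the bowl at (293,134) and the plaque at (290,247).

```bash
cat > m.py <<'E'
from h import *
c=env.get_calibration('top');f=np.load('top0.npz');im,d=f['im'].astype(int),f['d'];P=cloud(c,d)
def box(u0,u1,v0,v1):
    m=np.zeros(d.shape,bool);m[v0:v1,u0:u1]=1;return m
def rect(m,z,name):
    m=m.astype(np.uint8);n,l,st,_=cv2.connectedComponentsWithStats(m)
    k=1+np.argmax(st[1:,4]);v,u=np.where(l==k)
    cs,_=cv2.findContours((l==k).astype(np.uint8),0,1)
    q=onplane(c,cs[0].reshape(-1,2),z)[:,:2]
    r=cv2.minAreaRect((q*1000).astype(np.float32))
    print(name,'n',len(u),'zmed',np.nanmedian(P[...,2][l==k]).round(4),'rect',np.round(r[0],1),np.round(r[1],1),round(r[2],1),'mean',(onplane(c,np.c_[u,v],z)[:,:2].mean(0)*1000).round(1))
Z=P[...,2]
print('bench z',np.nanmedian(Z[260:280,150:200]))
J=box(180,285,160,225)
rect(J&(Z>.09)&(Z<.12),.105,'block')
rect(J&(Z>.012)&(Z<.12),.02,'board+block')
rect(box(230,285,160,225)&(Z>.012)&(Z<.05),.02,'apron')
dark=im.sum(2)<200
n,l,st,ce=cv2.connectedComponentsWithStats((box(235,275,172,196)&dark).astype(np.uint8))
for k in range(1,n): print('chip',st[k],onplane(c,ce[k],.028).round(4))
rect(box(320,380,145,178)&(Z>.04),.065,'scraper')
rect(box(315,395,182,210)&(Z>.045),.06,'rod')
rect(box(325,362,214,245)&(im.min(2)>150),.0095,'plate')
rect(box(325,362,214,245)&(Z>.005),.0095,'frame')
rect(box(195,225,140,168)&(Z>.02),.06,'bottle')
rect(box(275,312,118,150)&(Z>.02),.045,'bowl')
rect(box(270,310,235,260)&(Z>.006),.012,'plaque')
for u in range(322,392,6):
    col=P[185:205,u];k=np.nanargmax(col[:,2]);print(u,185+k,col[k].round(4))
E
python3 m.py; python3 -c "
import cv2
a=cv2.imread('pics/top0.png')[110:260,180:400];cv2.imwrite('pics/crop1.png',cv2.resize(a,(792,540),interpolation=2))"
```

```text
bench z 0.00030541379240167643
block n 940 zmed 0.1058 rect [534.5 280.8] [103.5 106.7] 8.8 mean [533.9 283. ]
board+block n 3374 zmed 0.0244 rect [548.2 208.6] [146.3 293.6] 8.9 mean [547.9 208.2]
apron n 1811 zmed 0.0213 rect [557. 145.] [143.5 164.7] 9.1 mean [556.  141.1]
chip [273 172   1   1   1] [[0.6262 0.0696 0.028 ]]
chip [262 175   7   8  37] [[0.6041 0.097  0.028 ]]
chip [239 179   8   7  35] [[0.5917 0.1731 0.028 ]]
chip [253 183   6   8  36] [[0.5757 0.1298 0.028 ]]
scraper n 366 zmed 0.0555 rect [ 649.4 -192.1] [ 34.2 129.7] 10.2 mean [ 649.7 -192.4]
rod n 350 zmed 0.063 rect [ 544.  -203.8] [197.   34.1] 89.7 mean [ 544.9 -216.7]
plate n 110 zmed 0.0098 rect [ 411.7 -146.9] [37.3 30.7] 89.7 mean [ 410.9 -147. ]
frame n 624 zmed 0.0104 rect [ 428.4 -169.6] [ 94.2 109.8] 8.0 mean [ 428.8 -168.2]
bottle n 250 zmed 0.0874 rect [683.5 277.2] [77.  48.4] 45.0 mean [683.  276.8]
bowl n 342 zmed 0.0368 rect [757.1   0.9] [97.2 94.4] 89.5 mean [762.7   2.9]
plaque n 350 zmed 0.0126 rect [371.4  12.1] [96.4 52.2] 79.9 mean [369.3  12. ]
322 195 [ 0.5485 -0.0983  0.0089]
328 194 [ 0.5386 -0.1186  0.0717]
334 193 [ 0.5432 -0.1386  0.0655]
340 193 [ 0.5428 -0.1585  0.0666]
346 192 [ 0.5467 -0.1786  0.0638]
352 194 [ 0.5387 -0.1981  0.0693]
358 190 [ 0.5525 -0.2184  0.0677]
364 194 [ 0.5394 -0.2382  0.065 ]
370 193 [ 0.5417 -0.2579  0.0695]
376 194 [ 0.5379 -0.2776  0.0708]
382 190 [ 0.5512 -0.2977  0.0718]
388 195 [ 0.5478 -0.3252  0.0068]
```

View pics/crop1.png

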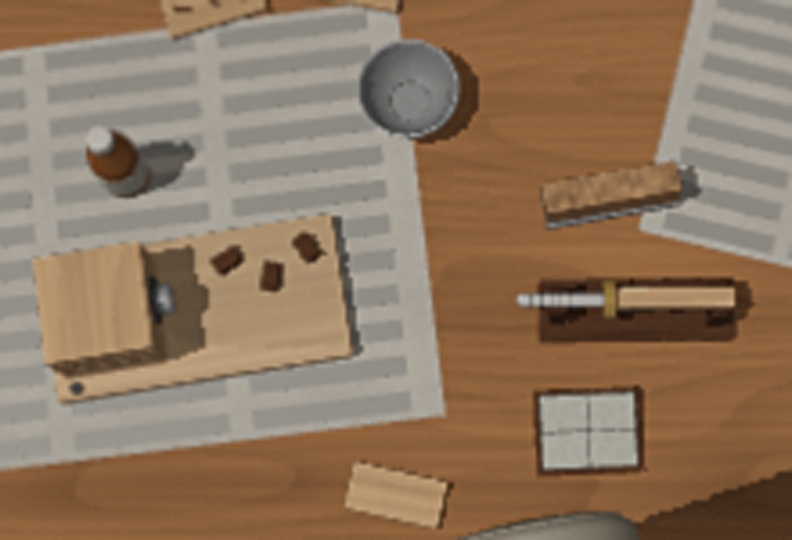

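```bash
cat >> h.py <<'E'
def plan(x,y,z,yaw):
    """shift (cm) and turn (deg) in the tool frame to a tool pointing down, tool y axis at world yaw (deg, mod 180)"""
    s=env.get_state();A=rot(s['orientation']);p=np.array(s['tcp_pos'])
    best=None
    for a in(yaw,yaw+180):
        a=np.radians(a);Y=np.array([np.cos(a),np.sin(a),0]);Zt=np.array([0,0,-1.]);B=np.c_[np.cross(Y,Zt),Y,Zt]
        t=R.from_matrix(A.T@B).as_rotvec(degrees=True)
        if best is None or np.linalg.norm(t)<np.linalg.norm(best):best=t
    print('turn',best.round(1),'shift',(A.T@(np.array([x,y,z])-p)*100).round(2),'at',p.round(4),'j',np.round(s['joint_pos'],2))
E
python3 - <<'E'
from h import *
plan(.62,-.19,.26,10)
c=env.get_calibration('wrist');s=env.get_state();A=rot(s['orientation'])
print('cam in tool',A.T@(np.array(c['origin'])-s['tcp_pos']),(A.T@rot(c['orientation'])).round(3),c['fx'])
E
```

```text
turn [ -0.1  -0.1 -81.6] shift [ 52.84 -19.88  -5.29] at [ 0.1812 -0.5452  0.2066] j [-1.39  0.31  0.05  1.3   0.    1.43]
cam in tool [ 0.06600992  0.00027648 -0.16631832] [[ 0.     0.963  0.27 ]
 [ 1.    -0.    -0.   ]
 [-0.     0.27  -0.963]] 281.8105077911091
```

>>> {"api": "carry_out", "payload": {"steps": [[[0,0,-10],[5,-2,-5.3],0],[[0,0,-20],[11,-4,-5.3],0],[[0,0,-30],[17,-6.4,-5.3],0],[[0,0,-40],[23,-8.6,-5.3],0],[[0,0,-50],[29,-11,-5.3],0],[[0,0,-60],[35,-13,-5.3],0],[[0,0,-70],[41,-15.4,-5.3],0],[[0,0,-80],[46,-17.3,-5.3],0]], "force": 60}}

```text
clock: 1.1
tcp_pos: [0.5568, -0.2412, 0.26]
orientation: [-0.0, 0.651, 0.759, -0.0]
wrist_force: [0.3, -1.1, -0.2]
finger_gap: 0.0855
grip_force: 0.0
```

Run:
```python
from h import *
plan(.59,-.19,.28,9)
```

```text
turn [-0.  -0.  -0.3] shift [ 4.56  4.06 -2.  ] at [ 0.5568 -0.2412  0.26  ] j [-0.54  0.37  0.26  1.46 -0.    0.88]
```

>>> {"api": "carry_out", "payload": {"steps": [[[0,0,0],[4,3,-4],0],[[0,0,0],[5,3,-6],0],[[0,0,0],[5,3,-6],0],[[0,0,0],[5,3,-6],0],[[0,0,0],[5,3,-6],0],[[0,0,0],[5,3,-6],0],[[0,0,0],[5,3,-6],0],[[0,0,0],[5,3,-6],0]]}}

```text
clock: 2.1
tcp_pos: [0.5779, -0.1892, 0.3203]
orientation: [-0.0, 0.654, 0.757, -0.0]
wrist_force: [-1.0, -0.3, -0.4]
finger_gap: 0.0856
grip_force: 0.0
```

Run:
```python
from h import *
im,d,c=cam('wrist');save('w1.png',im);np.savez('w1.npz',im=im,d=d,c=c)
```

```text
(no output)
```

View pics/w1.png

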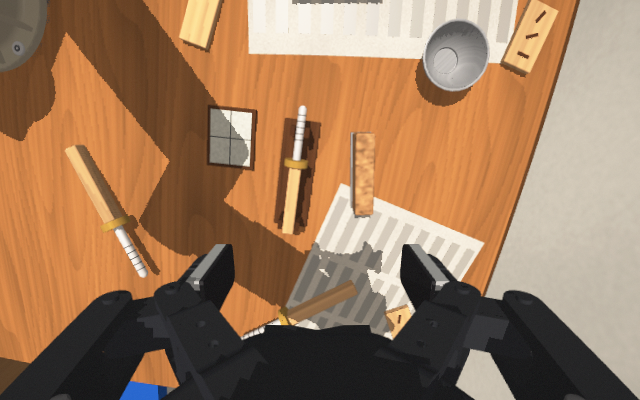

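The wrist view shows the scraper at (363,175), the rod with its tip at (303,108), collar at (296,163) and butt at (289,233), and the plate at (232,137).

```bash
cat > m2.py <<'E'
from h import *
f=np.load('w1.npz',allow_pickle=True);im=f['im'].astype(int);d=f['d'];c=f['c'].item();P=cloud(c,d);Z=P[...,2]
def box(u0,u1,v0,v1):
    m=np.zeros(d.shape,bool);m[v0:v1,u0:u1]=1;return m
def rect(m,z,name):
    n,l,st,_=cv2.connectedComponentsWithStats(m.astype(np.uint8));k=1+np.argmax(st[1:,4])
    cs,_=cv2.findContours((l==k).astype(np.uint8),0,1)
    q=onplane(c,cs[0].reshape(-1,2),z)[:,:2];r=cv2.minAreaRect((q*1000).astype(np.float32))
    print(name,st[k],'zmed',np.nanmedian(Z[l==k]).round(4),'ctr',np.round(r[0],1),np.round(r[1],1),round(r[2],1));return l==k
print('bench',np.nanmedian(Z[60:90,330:400]))
rect(box(340,385,120,225)&(Z>.055),.065,'scraper top')
rod=rect(box(270,325,95,245)&(Z>.052),.06,'rod')
hd=rect(box(270,325,172,245)&(Z>.058)&(Z<.075)&(im[...,0]>170),.064,'handle')
stm=rect(box(285,325,100,155)&(Z>.05)&(Z<.075)&(im.min(2)>120),.06,'stem')
rect(box(200,262,100,175)&(Z>.005),.0095,'plate frame')
v,u=np.where(rod);q=P[v,u];print('tip y',np.nanmax(q[:,1]),'butt y',np.nanmin(q[:,1]))
# axis from row mid points
for a,b,m in((178,228,hd),(108,150,stm)):
    r=[(np.where(m[i])[0].mean(),i) for i in range(a,b,8) if m[i].any()]
    print(onplane(c,r,.061).round(4).tolist())
E
python3 m2.py
```

```text
bench -0.00024382991071947302
scraper top [356 134  18  17 122] zmed 0.0554 ctr [ 639.4 -141.9] [25.  23.5] 11.2
rod [ 278  106   33  128 1522] zmed 0.0626 ctr [ 542.4 -203.7] [ 34.7 199.3] 0.8
handle [282 172  18  62 660] zmed 0.0636 ctr [ 543. -251.] [ 17.2 101.3] 0.5
stem [294 106  13  49 356] zmed 0.0598 ctr [ 542.3 -139.6] [70.7 11.1] 89.6
plate frame [ 207  105   50   64 2872] zmed 0.0092 ctr [ 427.5 -169.4] [ 79.8 100.7] 1.8
tip y -0.10378518489488059 butt y -0.3023431341368404
[[0.5423, -0.2113, 0.061], [0.5423, -0.224, 0.061], [0.5424, -0.2369, 0.061], [0.5424, -0.2501, 0.061], [0.5424, -0.2634, 0.061], [0.5432, -0.2768, 0.061], [0.5432, -0.2906, 0.061]]
[[0.5423, -0.1073, 0.061], [0.5423, -0.1186, 0.061], [0.5424, -0.13, 0.061], [0.5424, -0.1416, 0.061], [0.5418, -0.1534, 0.061], [0.5425, -0.1652, 0.061]]
```

```bash
cat >> m2.py <<'E'
print('----')
m=rect(box(340,385,120,225)&(Z>.045),.055,'scraper top')
print(np.nanpercentile(Z[m],[5,50,95]))
plan(.65,-.192,.12,9.5)
E
python3 m2.py | sed -n '/----/,$p'
```

```text
----
scraper top [ 354  133   21   82 1599] zmed 0.0545 ctr [ 649.6 -192.2] [ 30.6 127.9] 10.3
[0.05216968 0.05451405 0.05597086]
turn [-0.   0.  -1.1] shift [-1.33  7.09 20.04] at [ 0.5779 -0.1891  0.3204] j [-0.45  0.39  0.43  1.61 -0.    0.98]
```

>>> {"api": "carry_out", "payload": {"steps": [[[0,0,-1.9],[-1,5,3],0],[[0,0,-1.9],[-1.3,7.05,8],0],[[0,0,-1.9],[-1.3,7.05,14],0],[[0,0,-1.9],[-1.3,7.05,20],0],[[0,0,-1.9],[-1.3,7.05,25],0],[[0,0,-1.9],[-1.3,7.05,28],0],[[0,0,-1.9],[-1.3,7.05,29.3],0],[[0,0,-1.9],[-1.3,7.05,29.3],0]]}}

```text
clock: 3.15
tcp_pos: [0.6494, -0.1915, 0.0271]
orientation: [-0.0, 0.641, 0.768, -0.0]
wrist_force: [-0.1, 0.5, -0.1]
finger_gap: 0.0856
grip_force: 0.0
```

>>> {"api": "carry_out", "payload": {"steps": [[[0,0,0],[0,0,0],255],[[0,0,0],[0,0,0],255],[[0,0,0],[0,0,0],255],[[0,0,0],[0,0,0],255],[[0,0,0],[0,0,0],255],[[0,0,0],[0,0,0],255],[[0,0,0],[0,0,0],255],[[0,0,0],[0,0,0],255]], "force": 70}}

```text
clock: 4.15
tcp_pos: [0.6508, -0.1918, 0.029]
orientation: [0.001, 0.641, 0.768, 0.001]
wrist_force: [0.4, 0.7, 5.9]
finger_gap: 0.0262
grip_force: 68.5
```

Run:
```python
from h import *
plan(.4665,.114,.16,8.9)
```

```text
turn [0.1 0.1 1.4] shift [ 33.37 -12.64 -13.18] at [ 0.6508 -0.1918  0.029 ] j [-0.4   0.6   0.05  1.02  0.    0.99]
```

>>> {"api": "carry_out", "payload": {"steps": [[[0,0,0],[0,0,-5],255],[[0,0,0],[1,0,-11],255],[[0,0,0.7],[7,-2.5,-14],255],[[0,0,1.4],[13,-5,-14],255],[[0,0,1.4],[19,-7.2,-14],255],[[0,0,1.4],[25,-9.5,-14],255],[[0,0,1.4],[31,-11.7,-14],255],[[0,0,1.4],[33.4,-12.7,-14],255]]}}

```text
clock: 5.15
tcp_pos: [0.4625, 0.1163, 0.167]
orientation: [-0.001, 0.65, 0.76, -0.0]
wrist_force: [-0.4, 0.1, -2.7]
finger_gap: 0.0261
grip_force: 69.3
```

Run:
```python
from h import *
im,d,c=cam('wrist');save('w2.png',im);np.savez('w2.npz',im=im,d=d,c=c)
plan(.4665,.114,.055,8.9)
```

```text
turn [-0.2 -0.2  0.2] shift [-0.67  0.64 11.2 ] at [0.4596 0.1193 0.167 ] j [ 0.08  0.14 -0.28  1.16  0.    1.49]
```

View pics/w2.png

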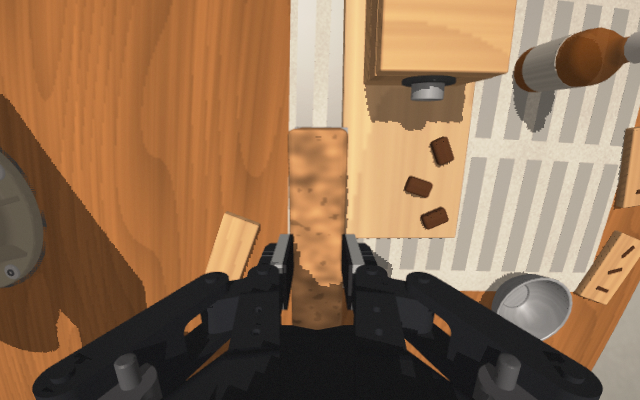

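The wrist view shows the scraper held square and parallel to the board. The chips are at (442,151), (418,187) and (434,217). The board's near edge is at u≈348, its end edge at v≈238, and the tube at (428,90).

```bash
cat > m3.py <<'E'
from h import *
f=np.load('w2.npz',allow_pickle=True);im=f['im'].astype(int);d=f['d'];c=f['c'].item();P=cloud(c,d);Z=P[...,2]
def fit(p):
    vx,vy,x,y=cv2.fitLine((p[:,:2]*1000).astype(np.float32),cv2.DIST_HUBER,0,.01,.01).ravel();return np.array([vx,vy]),np.array([x,y])
B=(Z>.012)
R_=[];E_=[]
for v in range(135,230,5):
    u=np.where(B[v,455:500])[0]; k=455
    while B[v,k]:k+=1
    R_.append((k-.5,v))
for u in range(395,450,5):
    k=215
    while B[k,u]:k+=1
    E_.append((u,k-.5))
q=onplane(c,R_,.02);dr,pr=fit(q);print('right edge',dr,pr,'res',np.abs((q[:,:2]*1000-pr)@[-dr[1],dr[0]]).max())
q=onplane(c,E_,.02);de,pe=fit(q);print('end edge',de,pe)
x=dr*np.sign(dr[1]);y=np.array([-x[1],x[0]])
print('yaw',np.degrees(np.arctan2(x[1],x[0])))
o=x*(x@pe+155)+y*(y@pr+70);print('origin',o)
L=[]
for v in range(20,120,8):
    k=348
    while B[v,k]:k-=1
    L.append((k+.5,v))
q=onplane(c,L,.02);dl,pl=fit(q);print('left',dl,pl,'width',y@pl-y@pr)
m=np.zeros(d.shape,bool);m[70:108,400:460]=1;m&=(Z>.06)&(Z<.095)
J=(P[m][:,:2]*1000-o)@np.c_[x,y];print('tube',np.percentile(J[:,0],[2,5,50]),np.percentile(J[:,1],[3,50,97]))
m[:]=0;m[0:78,350:520]=1;m&=(Z>.1)&(Z<.11);J=(P[m][:,:2]*1000-o)@np.c_[x,y];print('blk',np.nanpercentile(J,[1,99],axis=0))
E
python3 m3.py
```

```text
right edge [ 0.16240533 -0.98672414] [622.67706 155.09753] res 2.662038553291493
end edge [0.9883455  0.15222742] [591.1431   68.58314]
yaw 99.34653
origin [541.4657  217.49216]
left [ 0.15879606 -0.9873114 ] [466.15756 249.10924] width 139.17352
tube [-0.99285193 -0.44832688 11.88290304] [-18.75675765   3.85131668  21.52104553]
blk [[ 17.33593155 -49.79504396]
 [ 66.439132    47.91129977]]
```

>>> {"api": "carry_out", "payload": {"steps": [[[0,0,0.2],[-0.3,0.6,3],255],[[0,0,0.2],[-0.4,0.6,7],255],[[0,0,0.2],[-0.4,0.6,10],255],[[0,0,0.2],[-0.4,0.6,11.3],255],[[0,0,0.2],[-0.4,0.6,11.5],255],[[0,0,0.2],[-0.4,0.6,11.5],255],[[0,0,0.2],[-0.4,0.6,11.5],255],[[0,0,0.2],[-0.4,0.6,11.5],255]]}}

```text
clock: 6.2
tcp_pos: [0.4723, 0.1114, 0.0532]
orientation: [0.001, 0.652, 0.759, 0.001]
wrist_force: [0.1, -0.6, -2.5]
finger_gap: 0.0264
grip_force: 69.4
```

Run:
```python
from h import *
plan(.6438,.1445,.0515,9.1)
```

```text
turn [ 0.1  0.  -0.4] shift [ 0.68 17.46  0.2 ] at [0.4723 0.1114 0.0532] j [ 0.07  0.25 -0.44  0.88 -0.    1.49]
```

>>> {"api": "carry_out", "payload": {"steps": [[[0,0,-0.4],[0.1,1.2,0.1],255],[[0,0,-0.4],[0.1,2.4,0.2],255],[[0,0,-0.4],[0.2,3.6,0.2],255],[[0,0,-0.4],[0.2,4.8,0.2],255],[[0,0,-0.4],[0.3,6,0.2],255],[[0,0,-0.4],[0.3,7.2,0.2],255],[[0,0,-0.4],[0.4,8.4,0.2],255],[[0,0,-0.4],[0.4,9.6,0.2],255]]}}

```text
clock: 7.2
tcp_pos: [0.5666, 0.13, 0.0503]
orientation: [-0.0, 0.649, 0.761, -0.0]
wrist_force: [0.2, 0.2, -2.4]
finger_gap: 0.0261
grip_force: 69.4
```

>>> {"api": "carry_out", "payload": {"steps": [[[0,0,0],[0,1.2,0],255],[[0,0,0],[0,2.4,0],255],[[0,0,0],[0.1,3.6,0],255],[[0,0,0],[0.1,4.8,0],255],[[0,0,0],[0.2,6,0],255],[[0,0,0],[0.2,7.2,0],255],[[0,0,0],[0.3,8.1,0],255],[[0,0,0],[0.3,8.1,0],255]]}}

```text
clock: 8.2
tcp_pos: [0.6462, 0.1457, 0.0502]
orientation: [0.0, 0.649, 0.761, 0.0]
wrist_force: [-0.0, -0.1, -2.6]
finger_gap: 0.0261
grip_force: 69.4
```

Run:
```python
from h import *
im,d,c=cam('wrist');save('w3.png',im)
im,d,c=cam('scene');save('s3.png',im)
plan(.65,-.192,.16,10)
a=cv2.imread('pics/w3.png')[:260];b=cv2.imread('pics/s3.png')[150:350]
cv2.imwrite('pics/c3.png',np.vstack([a,b]))
```

```text
turn [-0.   0.  -0.9] shift [-33.41  -4.85 -10.99] at [0.6451 0.1456 0.0501] j [ 0.1   0.56  0.03  1.04 -0.    1.51]
```

View pics/c3.png

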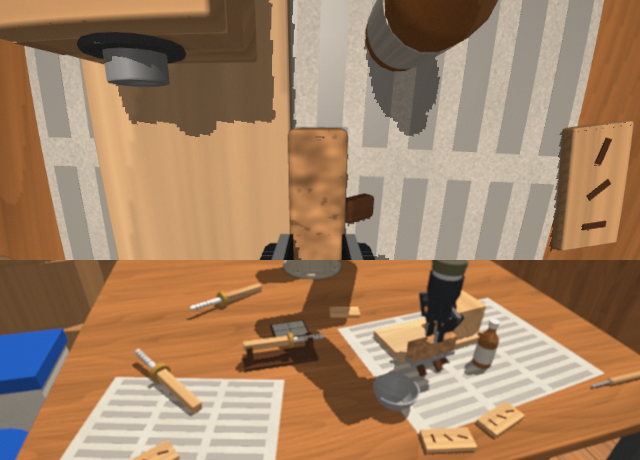

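The wrist half shows an empty apron, with one chip at (360,208) on the paper beyond the board edge. In the scene half the chips lie beyond the board, at around (420,370).

>>> {"api": "carry_out", "payload": {"steps": [[[0,0,0],[0,0,-4],255],[[0,0,0],[0,0,-10],255],[[0,0,0],[-5,-1,-11],255],[[0,0,0],[-11,-1.6,-11],255],[[0,0,-0.5],[-17,-2.4,-11],255],[[0,0,-0.9],[-23,-3.3,-11],255],[[0,0,-0.9],[-29,-4.2,-11],255],[[0,0,-0.9],[-33.4,-4.85,-11],255]]}}

```text
clock: 9.3
tcp_pos: [0.6494, -0.1946, 0.1604]
orientation: [0.0, 0.644, 0.765, -0.0]
wrist_force: [-0.4, 1.2, -1.7]
finger_gap: 0.0263
grip_force: 69.6
```

Run:
```python
from h import *
im,d,c=cam('top');save('t4.png',im)
plan(.65,-.192,.030,10)
cv2.imwrite('pics/c4.png',cv2.resize(im[110:260,180:400,::-1],(792,540),interpolation=2))
```

```text
turn [-0.   0.2 -0.4] shift [ 0.89  0.21 13.  ] at [ 0.6494 -0.2005  0.1601] j [-0.42  0.54  0.27  1.3  -0.    0.99]
```

View pics/c4.png

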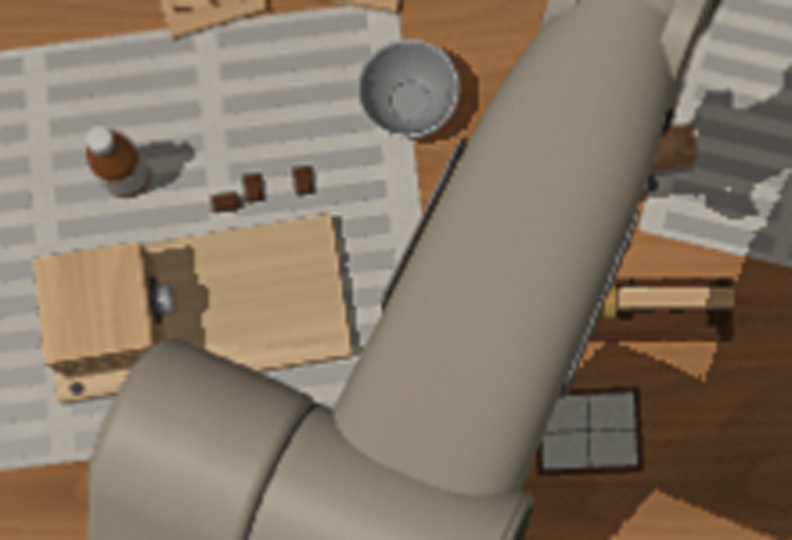

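All three chips lie on the paper beyond the board, at (227,202), (254,187) and (304,181), and the board is clean. Next I lower and release the scraper.

>>> {"api": "carry_out", "payload": {"steps": [[[0,0,0],[0,0,4],255],[[0,0,0],[0,0,8],255],[[0,0,0],[0,0,11],255],[[0,0,0],[0,0,12.5],255],[[0,0,0],[0,0,13],255],[[0,0,0],[0,0,13.1],255],[[0,0,0],[0,0,13.1],255],[[0,0,0],[0,0,13.1],255]]}}

```text
clock: 10.35
tcp_pos: [0.651, -0.1922, 0.0306]
orientation: [0.001, 0.643, 0.766, 0.0]
wrist_force: [0.0, 0.3, -2.0]
finger_gap: 0.0263
grip_force: 69.6
```

>>> {"api": "carry_out", "payload": {"steps": [[[0,0,0],[0,0,0],0],[[0,0,0],[0,0,0],0],[[0,0,0],[0,0,0],0],[[0,0,0],[0,0,0],0],[[0,0,0],[0,0,-2],0],[[0,0,0],[0,0,-6],0],[[0,0,0],[0,0,-12],0],[[0,0,0],[0,0,-18],0]]}}

```text
clock: 11.35
tcp_pos: [0.6499, -0.1918, 0.2109]
orientation: [-0.0, 0.643, 0.766, -0.0]
wrist_force: [0.7, 0.1, -0.7]
finger_gap: 0.0853
grip_force: 0.0
```

Run:
```python
from h import *
plan(.545,.09,.30,0)
plan(.5424,-.234,.16,0)
```

```text
turn [-0. -0. 10.] shift [29.57 -5.45 -8.9 ] at [ 0.6499 -0.1918  0.2109] j [-0.41  0.52  0.37  1.42 -0.    0.99]
turn [-0. -0. 10.] shift [ -2.3  -11.31   5.09] at [ 0.6499 -0.1918  0.2109] j [-0.41  0.52  0.37  1.42 -0.    0.99]
```

>>> {"api": "carry_out", "payload": {"steps": [[[0,0,0],[4,-0.6,-5],0],[[0,0,0],[10,-2,-7],0],[[0,0,0],[16,-3.1,-7],0],[[0,0,0],[22,-4.2,-7],0],[[0,0,0],[27,-5,-7],0],[[0,0,0],[29,-5.5,-7],0],[[0,0,0],[29,-5.5,-7],0],[[0,0,0],[29,-5.5,-7],0]]}}

```text
clock: 12.35
tcp_pos: [0.5464, 0.0832, 0.2793]
orientation: [0.0, 0.643, 0.766, -0.0]
wrist_force: [-0.4, 0.2, 0.0]
finger_gap: 0.0857
grip_force: 0.0
```

>>> {"api": "carry_out", "payload": {"steps": [[[0,0,0],[0,0,0],0],[[0,0,0],[0,0,0],0],[[0,0,0],[0,0,0],0],[[0,0,0],[0,0,0],0],[[0,0,0],[0,0,0],0],[[0,0,0],[0,0,0],0],[[0,0,0],[0,0,0],0],[[0,0,0],[0,0,0],0]]}}

```text
clock: 13.35
tcp_pos: [0.5458, 0.0842, 0.2794]
orientation: [0.0, 0.643, 0.766, -0.0]
wrist_force: [-0.3, -0.1, -0.2]
finger_gap: 0.0853
grip_force: 0.0
```

Run:
```python
from h import *
im,d,c=cam('wrist');save('w5.png',im);np.savez('w5.npz',im=im,d=d,c=c)
plan(.5424,-.234,.16,0)
```

```text
turn [ 0.  0. 10.] shift [-31.28  -5.85  11.94] at [0.5458 0.0842 0.2794] j [ 0.01  0.26  0.15  1.46 -0.    1.4 ]
```

View pics/w5.png

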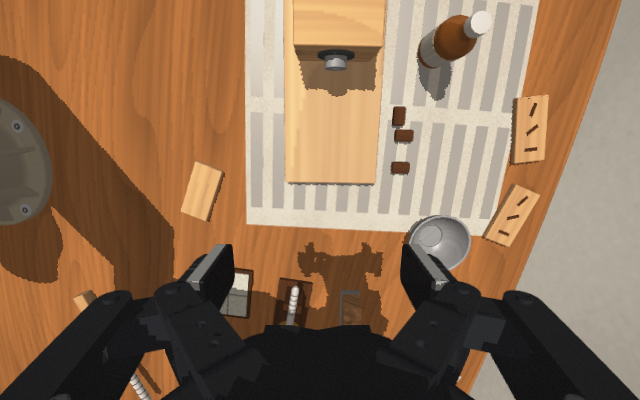

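The wrist view shows the empty apron (u 286–382, end edge at v≈183), the tube at (335,62), and the chips off the board at u≈400.

```bash
cat > m5.py <<'E'
from h import *
f=np.load('w5.npz',allow_pickle=True);im=f['im'].astype(int);d=f['d'];c=f['c'].item();P=cloud(c,d);Z=P[...,2]
def fit(p):
    vx,vy,x,y=cv2.fitLine((p[:,:2]*1000).astype(np.float32),cv2.DIST_HUBER,0,.01,.01).ravel();return np.array([vx,vy])*np.sign(vy),np.array([x,y])
B=Z>.011
def walk(u,v,du,dv):
    while B[v,u]:u+=du;v+=dv
    return(u-du/2,v-dv/2)
Rr=onplane(c,[walk(340,v,1,0) for v in range(65,178,4)],.02);L=onplane(c,[walk(340,v,-1,0) for v in range(65,178,4)],.02)
# near (left) edge: visible top edge may be the board's foot -> report both
E=onplane(c,[walk(u,150,0,1) for u in range(292,374,4)],.02)
dr,pr=fit(Rr);dl,pl=fit(L);de,pe=fit(E)
print('dirs deg',[np.degrees(np.arctan2(*q[::-1])) for q in(dr,dl,de)])
x=(dr+dl)/2;x/=np.linalg.norm(x);y=np.array([-x[1],x[0]])
print('width',y@(pl-pr));mid=y@(pl+pr)/2
o=x*(x@pe+155)+y*mid;print('origin',o,'yaw',np.degrees(np.arctan2(x[1],x[0])))
J=np.dstack([(P[...,:2]*1000-o)@np.c_[x,y],Z*1000])
m=np.zeros(Z.shape,bool);m[:52,285:390]=1;b=J[m&(Z>.1)&(Z<.11)];print('block y',np.percentile(b[:,1],[1,99]),'x',np.percentile(b[:,0],[1,99]),'z',np.median(b[:,2]))
g=im.max(2)-im.min(2)
m[:]=0;m[52:72,315:355]=1;t=J[m&(Z>.05)&(Z<.095)&(J[...,0]<17)&(g<40)];print('tube n',len(t),'y',np.percentile(t[:,1],[2,50,98]),'x',np.percentile(t[:,0],[2,50,98]),'zmax',np.percentile(t[:,2],[50,97]))
# top ridge of tube: median y of highest points
print('ridge y',np.median(t[t[:,2]>80][:,1]))
E
python3 m5.py
```

```text
dirs deg [np.float32(98.612755), np.float32(99.58243), np.float32(9.046492)]
width 138.17807
origin [542.96356 217.78908] yaw 99.09759
block y [-48.50598002  49.26697195] x [16.66635535 62.59397208] z 104.72682811458789
tube n 529 y [-19.76905916   1.08004382  20.54887769] x [-1.38798913  8.44792463 14.73385165] zmax [81.23494099 90.62472831]
ridge y 0.30966989871055695
```

>>> {"api": "carry_out", "payload": {"steps": [[[0,0,2],[-5,-1,0],0],[[0,0,4],[-11,-2,2],0],[[0,0,6],[-17,-3.2,6],0],[[0,0,8],[-23,-4.3,10],0],[[0,0,10],[-28,-5.3,12],0],[[0,0,10],[-31.3,-5.85,12],0],[[0,0,10],[-31.3,-5.85,12],0],[[0,0,10],[-31.3,-5.85,12],0]]}}

```text
clock: 14.4
tcp_pos: [0.5422, -0.2341, 0.1594]
orientation: [-0.0, 0.707, 0.707, 0.0]
wrist_force: [0.2, -0.8, -0.5]
finger_gap: 0.0855
grip_force: 0.0
```

>>> {"api": "carry_out", "payload": {"steps": [[[0,0,0],[0,0,2],0],[[0,0,0],[0,0,5],0],[[0,0,0],[0,0,8],0],[[0,0,0],[0,0,10.5],0],[[0,0,0],[0,0,11.8],0],[[0,0,0],[0,0,12.3],0],[[0,0,0],[0,0,12.3],0],[[0,0,0],[0,0,12.3],0]]}}

```text
clock: 15.4
tcp_pos: [0.5432, -0.2346, 0.0375]
orientation: [0.001, 0.707, 0.707, 0.0]
wrist_force: [-0.2, -0.4, -0.6]
finger_gap: 0.0852
grip_force: 0.0
```

Run:
```python
from h import *
plan(.5424,-.234,.0365,0);print(env.get_state()['wrist_force'])
```

```text
turn [ 0.1  0.1 -0. ] shift [ 0.06 -0.08  0.1 ] at [ 0.5432 -0.2346  0.0375] j [-0.54  0.45 -0.19  0.93 -0.    1.03]
[-0.15607683 -0.37529035 -0.62158605]
```

Close and lift.

>>> {"api": "carry_out", "payload": {"steps": [[[0,0,0],[0,0,0],255],[[0,0,0],[0,0,0],255],[[0,0,0],[0,0,0],255],[[0,0,0],[0,0,0],255],[[0,0,0],[0,0,0],255],[[0,0,0],[0,0,0],255],[[0,0,0],[0,0,0],255],[[0,0,0],[0,0,0],255]], "force": 50}}

```text
clock: 16.4
tcp_pos: [0.5429, -0.2344, 0.0367]
orientation: [0.0, 0.707, 0.707, 0.0]
wrist_force: [0.8, 0.9, 3.4]
finger_gap: 0.0156
grip_force: 49.0
```

>>> {"api": "carry_out", "payload": {"steps": [[[0,0,0],[0,0,-1],255],[[0,0,0],[0,0,-3],255],[[0,0,0],[0,0,-6],255],[[0,0,0],[0,0,-10],255],[[0,0,0],[0,0,-14],255],[[0,0,0],[0,0,-15],255],[[0,0,0],[0,0,-15],255],[[0,0,0],[0,0,-15],255]]}}

```text
clock: 17.4
tcp_pos: [0.5412, -0.2336, 0.1843]
orientation: [-0.002, 0.707, 0.707, -0.001]
wrist_force: [-0.5, -0.5, -2.0]
finger_gap: 0.0154
grip_force: 49.3
```

```bash
cat > rodm.py <<'E'
from h import *
import sys
im,d,c=cam('wrist');np.savez(sys.argv[1]+'.npz',im=im,d=d,c=c);save(sys.argv[1]+'.png',im)
s=env.get_state();A=rot(s['orientation']);p=s['tcp_pos'];P=cloud(c,d)
T=(P-p)@A*1000   # tool coordinates, mm
m=(np.abs(T[...,1])<25)&(T[...,2]>-45)&(T[...,2]<25)&(T[...,0]>15)&(T[...,0]<150)
for a,b in((20,37),(40,50),(52,62),(62,72),(72,82),(82,92),(92,102),(102,112),(112,122),(122,135)):
    k=m&(T[...,0]>=a)&(T[...,0]<b)
    if k.sum()>3:q=T[k];print(a,b,k.sum(),'y',np.percentile(q[:,1],[3,50,97]).round(1),'z top',np.percentile(q[:,2],[5,50]).round(1),'xmax',q[:,0].max().round(1))
print(s['tcp_pos'],s['finger_gap'],s['wrist_force'])
E
python3 rodm.py w6
```

```text
20 37 1092 y [-10.7  -2.5   5.8] z top [-28.  -26.9] xmax 37.0
40 50 1218 y [-17.7  -2.   14. ] z top [-36.3 -33.8] xmax 50.0
52 62 445 y [-7.1 -1.5  3.6] z top [-24.2 -22.8] xmax 62.0
62 72 452 y [-7.  -2.   3.5] z top [-24.4 -22.8] xmax 72.0
72 82 503 y [-7.  -2.   3.5] z top [-24.2 -22.5] xmax 81.9
82 92 531 y [-7.4 -1.6  3.8] z top [-24.1 -22.4] xmax 92.0
92 102 549 y [-7.3 -2.   3.7] z top [-24.1 -22.3] xmax 102.0
102 112 563 y [-7.2 -1.6  3.7] z top [-23.9 -22.2] xmax 112.0
112 122 539 y [-7.5 -2.   3.5] z top [-23.8 -22.1] xmax 121.8
[ 0.54123442 -0.23362306  0.18428723] 0.015795394509468173 [ 0.08699986 -0.62454559 -1.66718105]
```

View pics/w6.png

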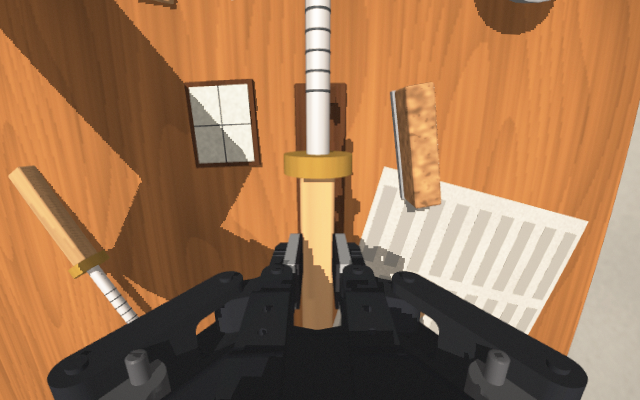

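The rod is held straight along the tool's x axis, with the collar at (318,163). The plate is at (222,123) and the scraper is standing at (418,145).

Run:
```python
from h import *
plan(.569,.065,.09,9.1)
```

```text
turn [-0.2 -0.1 -9.1] shift [29.85  2.8   9.47] at [ 0.5412 -0.2336  0.1843] j [-0.54  0.35  0.04  1.27 -0.    1.03]
```

>>> {"api": "carry_out", "payload": {"steps": [[[0,0,-2],[5,0.5,1],255],[[0,0,-4],[11,1,3],255],[[0,0,-6],[16,1.5,5],255],[[0,0,-8],[21,2,7],255],[[0,0,-9.1],[25,2.4,8.5],255],[[0,0,-9.1],[28,2.7,9.4],255],[[0,0,-9.1],[29.8,2.8,9.4],255],[[0,0,-9.1],[29.8,2.8,9.4],255]]}}

```text
clock: 18.45
tcp_pos: [0.5701, 0.0645, 0.092]
orientation: [-0.0, 0.648, 0.761, -0.0]
wrist_force: [-0.2, -0.2, -1.6]
finger_gap: 0.0156
grip_force: 49.3
```

>>> {"api": "carry_out", "payload": {"steps": [[[0,0,0],[0,0,1.5],255],[[0,0,0],[0,0,3],255],[[0,0,0],[0,0,3.9],255],[[0,0,0],[0,0,3.9],255],[[0,0,0],[0,0,3.9],255],[[0,0,0],[0,0,3.9],255],[[0,0,0],[0,0,3.9],255],[[0,0,0],[0,0,3.9],255]]}}

```text
clock: 19.45
tcp_pos: [0.5707, 0.0638, 0.0537]
orientation: [0.0, 0.649, 0.761, 0.0]
wrist_force: [-0.1, 0.4, -1.5]
finger_gap: 0.0155
grip_force: 49.2
```

Run:
```python
from h import *
for i in range(4):
    s=env.get_state();print(s['tcp_pos'].round(4),s['wrist_force'].round(1));im,d,c=cam('scene')
save('s7.png',im);np.savez('s7.npz',im=im,d=d,c=c)
plan(.569,.065,.0517,9.1)
o=np.array([.5448,.2181]);x=np.array([-.158,.987])
K=np.array([[c['fx'],0,c['cx']],[0,c['fy'],c['cy']],[0,0,1]])
def proj(p):
    q=(np.asarray(p)-c['origin'])@rot(c['orientation']);q=q*[1,-1,-1]
    return cv2.projectPoints(q.reshape(-1,1,3),np.zeros(3),np.zeros(3),K,np.array(c['D']))[0].reshape(-1,2)
pts=proj([[*(o+x*t),.07] for t in(0,-.025,-.105)]);print(pts)
u,v=pts[0].astype(int);a=im[v-30:v+30,u-60:u+20,::-1];cv2.imwrite('pics/c7.png',cv2.resize(a,(800,600),interpolation=2))
```

```text
[0.5707 0.0638 0.0537] [-0.1  0.4 -1.5]
[0.5707 0.0638 0.0536] [ 0.2  0.2 -1.3]
[0.5706 0.0638 0.0535] [-0.5 -0.1 -1.5]
[0.5705 0.0638 0.0535] [ 0.5 -0.3 -2.3]
turn [ 0.  0. -0.] shift [ 0.14 -0.13  0.17] at [0.5705 0.0638 0.0534] j [-0.03  0.4  -0.22  0.95 -0.    1.38]
[[437.73811707 205.34844292]
 [430.37115635 207.16267246]
 [405.77472598 213.21013779]]
```

View pics/c7.png

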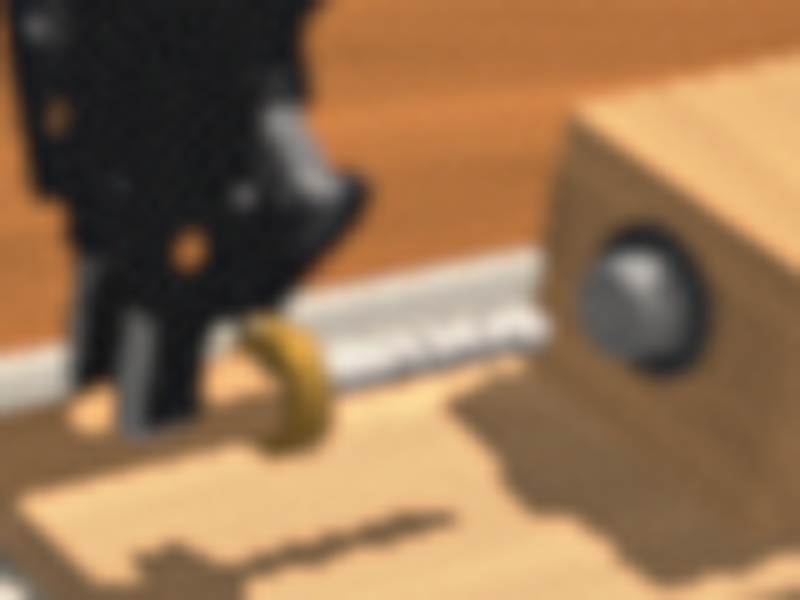

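The collar is at (300,385) in the crop, the stem tip at (548,325) and the tube mouth at (612,306). The stem's line extended runs onto the mouth's centre, so I go in gently.

>>> {"api": "carry_out", "payload": {"steps": [[[0,0,0],[0,-0.12,0.17],255],[[0,0,0],[0.5,-0.12,0.17],255],[[0,0,0],[1,-0.12,0.17],255],[[0,0,0],[1.5,-0.12,0.17],255],[[0,0,0],[2,-0.12,0.17],255],[[0,0,0],[2.5,-0.12,0.17],255],[[0,0,0],[2.8,-0.12,0.17],255],[[0,0,0],[3.2,-0.12,0.17],255]]}}

```text
clock: 20.65
tcp_pos: [0.5642, 0.0954, 0.0517]
orientation: [0.0, 0.649, 0.761, -0.0]
wrist_force: [0.0, -1.2, -1.6]
finger_gap: 0.016
grip_force: 49.2
```

```bash
cat > j.py <<'E'
from h import *
s=env.get_state();o=np.array([.5448,.2181]);x=np.array([-.158,.987]);y=np.array([-.987,-.158])
p=s['tcp_pos'][:2]-o;f=s['wrist_force'][:2]
print('rod origin jig',(p@x*1000+50).round(1),(p@y*1000).round(1),'z',(s['tcp_pos'][2]*1000+18.3).round(1),'F jig',(f@x).round(1),(f@y).round(1),s['wrist_force'][2].round(1),'T',s['ft_torque'].round(2),s['clock'])
E
python3 j.py
```

```text
rod origin jig -74.2 0.2 z 70.0 F jig -1.2 0.2 -1.6 T [-0.    0.03  0.01] 20.65
```

>>> {"api": "carry_out", "payload": {"steps": [[[0,0,0],[0.5,0,0],255],[[0,0,0],[1,0,0],255],[[0,0,0],[1.6,0,0],255],[[0,0,0],[2.2,0,0],255],[[0,0,0],[2.8,0,0],255],[[0,0,0],[3.4,0,0],255],[[0,0,0],[4,0,0],255],[[0,0,0],[4.5,0,0],255]]}}

```text
clock: 21.65
tcp_pos: [0.5571, 0.14, 0.0517]
orientation: [0.0, 0.649, 0.761, -0.0]
wrist_force: [0.4, 0.7, -2.1]
finger_gap: 0.0156
grip_force: 49.2
```

```bash
python3 j.py
```

```text
rod origin jig -29.0 0.2 z 70.0 F jig 0.6 -0.5 -2.1 T [ 0.04 -0.04 -0.05] 21.65
```

Free running. I go on to the last few millimetres, then creep.

>>> {"api": "carry_out", "payload": {"steps": [[[0,0,0],[0.5,0,0],255],[[0,0,0],[1,0,0],255],[[0,0,0],[1.5,0,0],255],[[0,0,0],[2,0,0],255],[[0,0,0],[2.3,0,0],255],[[0,0,0],[2.5,0,0],255],[[0,0,0],[2.6,0,0],255],[[0,0,0],[2.7,0,0],255]]}}

```text
clock: 22.65
tcp_pos: [0.5529, 0.1662, 0.0517]
orientation: [0.0, 0.649, 0.761, -0.0]
wrist_force: [-0.2, 0.5, -1.9]
finger_gap: 0.0158
grip_force: 49.2
```

```bash
python3 j.py
```

```text
rod origin jig -2.5 0.2 z 70.0 F jig 0.5 0.2 -1.9 T [ 0.01 -0.01 -0.01] 22.65
```

>>> {"api": "carry_out", "payload": {"steps": [[[0,0,0],[0.05,0,0],255],[[0,0,0],[0.1,0,0],255],[[0,0,0],[0.15,0,0],255],[[0,0,0],[0.2,0,0],255],[[0,0,0],[0.25,0,0],255],[[0,0,0],[0.3,0,0],255],[[0,0,0],[0.3,0,0],255],[[0,0,0],[0.3,0,0],255]]}}

```text
clock: 23.65
tcp_pos: [0.5528, 0.1664, 0.0516]
orientation: [0.002, 0.65, 0.76, -0.002]
wrist_force: [0.8, -10.3, -1.7]
finger_gap: 0.0157
grip_force: 49.3
```

```bash
python3 j.py
```

```text
rod origin jig -2.3 0.2 z 69.9 F jig -10.3 0.8 -1.7 T [-2.1  -0.27 -0.02] 23.65
```

The collar has stopped on the mouth, with 10 N at the expected depth. I draw it out.

>>> {"api": "carry_out", "payload": {"steps": [[[0,0,0],[-0.6,0,0],255],[[0,0,0],[-2,0,0],255],[[0,0,0],[-4,0,0],255],[[0,0,0],[-6,0,0],255],[[0,0,0],[-8,0,0],255],[[0,0,0],[-10,0,0],255],[[0,0,0],[-12,0,0],255],[[0,0,0],[-14,0,0],255]]}}

```text
clock: 24.65
tcp_pos: [0.5747, 0.0296, 0.0517]
orientation: [0.0, 0.649, 0.761, 0.0]
wrist_force: [-0.2, 1.1, -1.0]
finger_gap: 0.0156
grip_force: 49.3
```

>>> {"api": "carry_out", "payload": {"steps": [[[0,0,0],[0,0,0],255],[[0,0,0],[0,0,0],255],[[0,0,0],[0,0,-2],255],[[0,0,0],[0,0,-5],255],[[0,0,0],[0,0,-8],255],[[0,0,0],[0,0,-8],255],[[0,0,0],[0,0,-8],255],[[0,0,0],[0,0,-8],255]]}}

```text
clock: 25.65
tcp_pos: [0.5734, 0.0313, 0.1301]
orientation: [-0.001, 0.649, 0.761, -0.001]
wrist_force: [-0.1, -0.9, -2.4]
finger_gap: 0.0156
grip_force: 49.3
```

```bash
python3 j.py; python3 rodm.py w8
python3 - <<'E'
from h import *
plan(.428,-.300,.1365,0)
E
```

```text
rod origin jig -138.9 1.3 z 148.4 F jig -0.8 0.2 -2.4 T [-0.03 -0.04  0.05] 25.65
20 37 1089 y [-10.9  -2.7   5.7] z top [-27.8 -26.7] xmax 37.0
40 50 1163 y [-17.8  -2.2  13.9] z top [-36.1 -33.6] xmax 50.0
52 62 448 y [-7.3 -2.   3.4] z top [-24.  -22.7] xmax 62.0
62 72 444 y [-7.2 -2.   3.3] z top [-24.4 -22.6] xmax 72.0
72 82 498 y [-7.2 -2.2  3.2] z top [-24.  -22.4] xmax 82.0
82 92 532 y [-7.6 -1.8  3.6] z top [-24.1 -22.4] xmax 92.0
92 102 550 y [-7.5 -2.2  3.5] z top [-23.9 -22.3] xmax 102.0
102 112 569 y [-7.4 -2.2  3.5] z top [-23.8 -22.2] xmax 112.0
112 122 563 y [-7.8 -2.2  3.4] z top [-23.8 -22. ] xmax 122.0
122 135 4 y [-7.9 -7.9  2.3] z top [-19.  -17.1] xmax 122.9
[0.57352408 0.03124694 0.13021584] 0.015357942286942266 [ 0.47189582  0.31185585 -2.18777785]
turn [-0.1 -0.   9.1] shift [-30.41 -19.61  -0.6 ] at [0.5735 0.0312 0.1302] j [-0.09  0.35 -0.1   1.13 -0.    1.33]
```

>>> {"api": "carry_out", "payload": {"steps": [[[0,0,2],[-4,-2.6,0],255],[[0,0,4],[-9,-5.8,0],255],[[0,0,5],[-14,-9,0],255],[[0,0,6],[-19,-12.3,0],255],[[0,0,7],[-24,-15.5,0],255],[[0,0,8],[-28,-18,0],255],[[0,0,9.1],[-30,-19.4,0],255],[[0,0,9.1],[-30.4,-19.6,0],255]]}}

```text
clock: 26.7
tcp_pos: [0.4279, -0.3013, 0.1309]
orientation: [-0.001, 0.708, 0.706, -0.0]
wrist_force: [0.6, 0.3, -2.8]
finger_gap: 0.0159
grip_force: 49.3
```

>>> {"api": "carry_out", "payload": {"steps": [[[0,0,0],[0,0,1],255],[[0,0,0],[0,0,3],255],[[0,0,0],[0,0,5],255],[[0,0,0],[0,0,7],255],[[0,0,0],[0,0,7.7],255],[[0,0,0],[0,0,7.7],255],[[0,0,0],[0,0,7.7],255],[[0,0,0],[0,0,7.7],255]]}}

```text
clock: 27.7
tcp_pos: [0.4295, -0.3005, 0.0555]
orientation: [0.001, 0.707, 0.707, -0.0]
wrist_force: [-0.0, -0.0, -2.7]
finger_gap: 0.0153
grip_force: 49.3
```

```bash
python3 rodm.py w9|tail -3
python3 - <<'E'
from h import *
plan(.429,-.2995,.0515,0)
im,d,c=cam('scene');a=im[160:360,180:480,::-1];cv2.imwrite('pics/c9.png',cv2.resize(a,(795,530),interpolation=2))
E
```

```text
102 112 571 y [-7.1 -1.4  3.8] z top [-24.  -22.4] xmax 112.0
112 122 539 y [-7.5 -1.9  3.7] z top [-23.9 -22.1] xmax 121.8
[ 0.42940244 -0.30054492  0.05540593] 0.01568211701969801 [-0.32253951 -0.03053432 -0.96256461]
turn [ 0.1  0.1 -0. ] shift [ 0.1  -0.04  0.39] at [ 0.4294 -0.3005  0.0554] j [-0.76  0.31 -0.35  0.91 -0.    0.81]
```

View pics/c9.png

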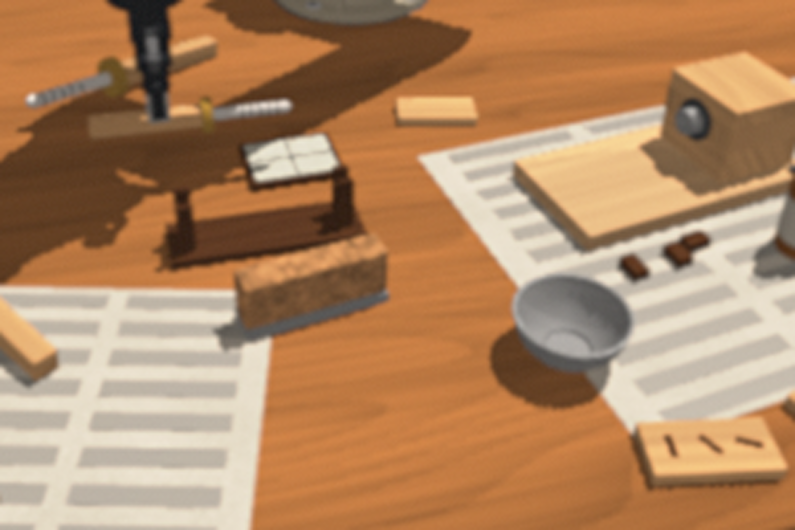

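The rod is held level, with its tip at (290,105) above the plate's middle at (291,158). The scraper is standing, the chips are on the bench, and the bystanders have not moved.

>>> {"api": "carry_out", "payload": {"steps": [[[0,0,0],[0,0,0],255],[[0,0,0],[0,0,0],255],[[0,0,0],[0,0,0],255],[[0,0,0],[0,0,0],255],[[0,0,0],[0,0,0],255],[[0,0,0],[0,0,0],255],[[0,0,0],[0,0,0],255],[[0,0,0],[0,0,0],255]]}}

```text
clock: 28.8
tcp_pos: [0.429, -0.3002, 0.0547]
orientation: [0.0, 0.707, 0.707, -0.0]
wrist_force: [-0.6, -0.4, -0.9]
finger_gap: 0.0157
grip_force: 49.3
```

Run:
```python
from h import *
print(env.get_state()['tcp_pos'],env.hand_in())
```

```text
the job is handed in; nothing more can be done
[ 0.42895868 -0.30015134  0.05471463] None
```

I handed the job in at 28.8 s with no verdict returned: the chips are wiped off, the scraper is set down, the rod went in to its collar and was drawn out, and it is held level over the middle of the plate.

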